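Flip up the tab and unscrew the detergent canister's cap

TASK

The ultrasonic bath is due for fresh detergent: open the canister with the blue cap and blue label. First take the black flip tab on its cap by the thumb lug and swing it up and over until it leans back well past upright, then grip the blue cap itself and unscrew it anticlockwise (seen from above) round to its stop, a little under a quarter turn; let go and leave the tab open. Leave the orange-capped canister as it is, and do not knock over or push about the measuring cup and the dropper bottle behind.

Things in the scene. Friction and masses are not known exactly. Their poses are not given: they have to be found in the camera images.
- blue_lug (a point): Centre of the thumb lug to grip at the free end of the black flip tab on the blue-capped canister: 14 mm (x) by 18 mm wide between its flat sides (y) by 18 mm high (z). Its y is parallel to the hinge axis; its x points along the tab to the hinge axis, 63 mm away. Tab shut: 157 mm above the worktop, 38 mm out from the cap's axis, clear space round it and for 50 mm below.
- blue_cap_centre (a point): Centre of the ribbed round blue cap, on its vertical axis, 139 mm above the worktop; 44 mm in diameter, 28 mm high, 20 mm of free neck below it. The frame turns with the cap: z up, x level from the lug to the tab's hinge. The hinge axis runs along y at x = +25, z = +18 mm. The white canister (100 x 118 mm, blue label, shoulder 100 mm high) is held fast in a steel cradle 118 x 138 mm.
- blue_tab (a joint): Flip tab of the blue cap, rad: 0 flat across the cap, 1.57 upright, 2.4 its stop, leaning far back. May start ajar (up to 0.2). Light friction hinge (under 1 N at the lug), stays where left; it turns with the cap. Pinched by the lug's flat sides, the tab can pivot between the fingers while carried round. Leaning back, it leaves the cap's +y and -y sides free to grip from above.
- blue_cap (a joint): Turn of the blue cap on its neck, rad: 0 screwed tight, growing anticlockwise seen from above, stop at 1.4. Starts at 0 to 0.12. Stiff friction of about 0.12 N m: it stays where it is left. It does not rise and does not come off.
- orange_tab (a joint): Flip tab of the other canister, of the same make and size but with an orange cap and label, rad, as blue_tab: to be left as it is (it too may start ajar, up to 0.2).
- orange_cap (a joint): Turn of the orange cap, rad, as blue_cap: to be left as it is. Fixed furniture round both canisters: on the left behind them a tall water distiller (x from 0.66, y 0 to 0.31 m) whose spout, 0.24 to 0.275 m high, reaches forward to x = 0.60 at y = 0.14 to 0.23: come from the left in front of it. On the right the autoclave's side at y = -0.40 m, 0.37 m high.
- fill_cup: Loose bystander: white-grey measuring cup with a handle, 79 x 104 x 88 mm high, origin under its centre.
- dropper_bottle: Loose bystander: small amber dropper bottle with a black top, 31 mm in diameter, 102 mm high, origin under its centre.
Not all that is in view belongs to the job. What is shaped like the part that bears orange_tab but yellow is not meant.

How it is judged:
By the outcome, as a careful person would: the job done as asked, in the order asked, and still so for the second after the job is handed in, with the robot touching nothing.
It also fails if it takes over 45 s, if anything falls off the work surface, if the arm or the gripper's body presses on something with over 40 N, if the wrist force passes 120 N, or if a joint passes its speed limit or range.

ROBOT

A 6-joint arm with a two-finger parallel gripper is mounted at the origin on a cart in front of the work surface, level with it; the furniture and walls round the work are solid. World frame = base frame: x ahead of the robot, y to its left, z up, the work surface at z = 0. Lengths are in m, angles in rad, forces in N, time in s.
With the tool pointing down it reaches from about 0.3 to 0.775 m from the base axis. Payload 14.6 kg.
Tool frame: the origin (TCP) lies midway between the tips of the shut fingers; the grasp point (between the pads) lies 19 mm behind it (ctrl.pinch_z is the distance from the TCP to the grasp point, in m); z points along the fingers, y is the line along which they close (so a half turn about z gives the same grasp; the last joint's range is limited). The gripper opens to 94 mm and grips with 3 to 60 N. Pads are 16 mm wide; open, the fingers measure 119 mm over their backs; the gripper's body (75 mm by 177 mm) begins 78 mm behind the grasp point.
Start: joints at [1.282, 0.3, 1.521, -0, 1.321, -0.067], TCP at [0.121, 0.537, 0.205] pointing down, gripper open.
Joint ranges: [-3.03, 3.03], [-0.79, 2.21], [0.23, 2.52], [-1.04, 4.18], [0, 3.07], [-2.55, 2.55]. Speed limits (rad/s): [2.22, 2.22, 2.57, 3.14, 3.14, 3.14].

INTERFACE

Orientations are given as [roll, pitch, yaw] about the fixed x, y, z axes, in that order (R = Rz(yaw) Ry(pitch) Rx(roll)).
In Python, from station import ctrl gives the robot as it stands.
- The arm moves only by the tool jog_arm, never from a script. Its argument "motion" is a list of rows, each a list of 7 numbers: the shift along the tool's x, y, z in m, then the turn, a rotation vector about the tool's x, y, z in rad, then the opening, from -1 (shut) to 1 (fully open). In form: [[tx, ty, tz, rx, ry, rz, gripper], ...]. A call has 1 to 5 rows; each row shifts and turns the commanded pose from where the row before left it, along the tool's axes as they then stand; what a row does not reach is not made up. A row lasts 1/10 s, in which the tool goes at most 50 mm and 8.59 degrees, less where a joint would pass 70% of its speed; a pose out of reach is approached as far as the arm can. A call is refused whole if a number of a shift passes 0.05 or a number of a turn 0.15, either way. A call with a gripper value outside its range is refused whole. The fingers move at their own pace and stop on an object; "squeeze" is the grip in N (left out, the last holds). Time passes only in rows, so rows that do not move let the fingers close. It gives the time, the measured TCP pose, the force, the opening and the grip force at its end, in the units of the state.
- ctrl.get_obs(): the state, without advancing time (a new reading comes with each control period).
- ctrl.camera(name): name is "side" or "top" or "wrist"; returns the picture (384x512x3 uint8, red, green, blue); there is no depth.
- ctrl.camera_model(name): a dict with "intrinsics" (3x3 intrinsics, pixels), "k1" (the pictures are not rectified: a ray, as slopes to the right and down, at radius r is drawn at 1 + k1 r^2 times it, then the intrinsics apply), "rvec" (rotation vector, rad) and "tvec" (3), from world to camera coordinates, as OpenCV has them. Camera axes: x right, y down, z forward; pixel columns grow to the right and rows downward; lengths in m; the calibration is good to about 2 mm. A picture is of the moment at which its call begins: read the wrist's pose just before it. camera_model takes no time and is no camera call; for the wrist camera it gives the pose at the moment of the call.
- ctrl.hand_in(): hands the job in; it is judged then, once.
The state is a dict: "time_s": time; "qpos": joint angles; "joint_vel": joint speeds; "tau": joint torques, N m; "ee_pos": TCP position; "eef_rot": TCP orientation; "force": force on the tool from outside, world axes, zero at the start; "moment": the same for the moment, N m; "grip_width": finger opening in m; "grip_force": force on a finger pad.
Only numpy, scipy, OpenCV 4.12 (cv2) and the standard library are available. Lean on these libraries where they do the work, as an engineer would, in place of code of your own. Each camera call takes 0.05 s, during which the arm holds its last target. There are 200 camera calls.

## Working session

There is one attempt and no reset: what is moved stays moved. The work goes in short steps, Python scripts to look and compute and a tool call to move; the robot and the scene stay as the last step left them, time stands still between calls to the robot, and variables do not carry over. Pictures are saved under pics/ and viewed, at most 10 in all, crops included, and the job is handed in when it is done.

Besides the shell and the picture viewer there is one more tool, called after ">>>" as name(argument=value, ...) on one line, values as JSON. jog_arm: Moves the arm, as the interface text tells. Its arguments: {"type":"object","properties":{"motion":{"type":"array"},"squeeze":{"type":"number"}},"required":["motion"]}

```bash
ls; mkdir -p pics; cat > h.py <<'E'
import numpy as np, cv2
from station import ctrl
def ray(m,uv):
    K=np.array(m["intrinsics"]);k1=m["k1"]
    d=(np.array(uv,float)-K[[0,1],[2,2]])/K[[0,1],[0,1]]
    rd=np.hypot(*d); r=rd
    for _ in range(30): r=rd/(1+k1*r*r)
    s=d*(r/rd if rd>0 else 1)
    R=cv2.Rodrigues(np.array(m["rvec"],float))[0]; t=np.array(m["tvec"],float).ravel()
    v=R.T@np.array([s[0],s[1],1]); return -R.T@t, v/np.linalg.norm(v)
def onplane(m,uv,z):
    c,v=ray(m,uv); return c+v*(z-c[2])/v[2]
def proj(m,p):
    K=np.array(m["intrinsics"]);R=cv2.Rodrigues(np.array(m["rvec"],float))[0]
    q=R@np.array(p)+np.array(m["tvec"]).ravel(); s=q[:2]/q[2]; s=s*(1+m["k1"]*(s@s))
    return s*K[[0,1],[0,1]]+K[[0,1],[2,2]]
def tri(m1,u1,m2,u2):
    c1,v1=ray(m1,u1);c2,v2=ray(m2,u2)
    a=np.linalg.lstsq(np.c_[v1,-v2],c2-c1,rcond=None)[0]
    p,q=c1+a[0]*v1,c2+a[1]*v2; return (p+q)/2,np.linalg.norm(p-q)
def save(n,f,s=1,crop=None):
    im=ctrl.camera(n); cv2.imwrite("pics/raw_"+f,im[:,:,::-1]); o=im
    if crop: x0,y0,x1,y1=crop; o=im[y0:y1,x0:x1]
    cv2.imwrite("pics/"+f,cv2.resize(o,None,fx=s,fy=s,interpolation=cv2.INTER_CUBIC)[:,:,::-1]); return im
E
python3 - <<'E'
from h import *
a=save("side","s1.png",1.5);b=save("top","t1.png",1.5)
for n in("side","top"):
    m=ctrl.camera_model(n);print(n,ray(m,(256,192)),m["intrinsics"],m["k1"])
print(ctrl.get_obs())
E
```

```text
pics
side (array([ 0.01880203, -0.44605103,  0.7581094 ]), array([ 0.60557186,  0.4261263 , -0.67208564])) [[407.65508315   0.         261.76508851]
 [  0.         407.65508315 194.84576764]
 [  0.           0.           1.        ]] -0.14013829844984588
top (array([ 0.42813931, -0.04017381,  1.12047911]), array([ 0.16182936,  0.0114102 , -0.98675279])) [[353.9917041    0.         258.25620422]
 [  0.         353.9917041  192.57257992]
 [  0.           0.           1.        ]] 0.018384212722715343
{'time_s': 0.1, 'qpos': array([ 1.28242548e+00,  3.00425822e-01,  1.52151448e+00,  8.14146808e-06,
        1.32068070e+00, -6.66066850e-02]), 'joint_vel': array([ 7.03066890e-05,  2.51049601e-04, -1.10715741e-03,  3.51119449e-04,
        9.71987516e-04,  1.14790164e-04]), 'tau': array([ 1.83366465e-03, -5.32642508e+01, -3.53283942e+01,  7.09458673e-02,
        2.34556018e-02, -6.42832561e-05]), 'ee_pos': array([0.12091208, 0.53630993, 0.20493934]), 'eef_rot': array([-3.14056711e+00, -7.63129508e-05,  2.91982643e+00]), 'force': array([ 0.39124274, -0.05707634,  0.09550942]), 'moment': array([ 0.01942676, -0.01623131,  0.03384598]), 'grip_force': 0.0, 'grip_width': 0.09450019808872154}
```

View pics/s1.png

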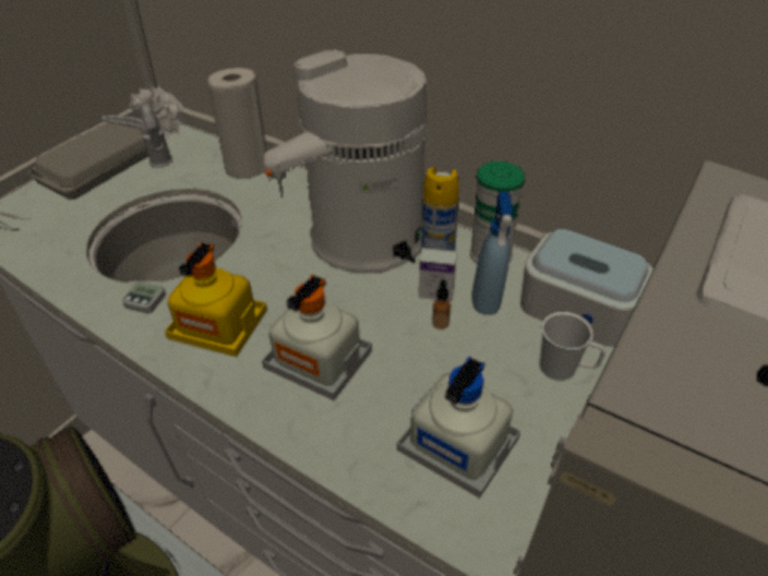

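View pics/t1.png

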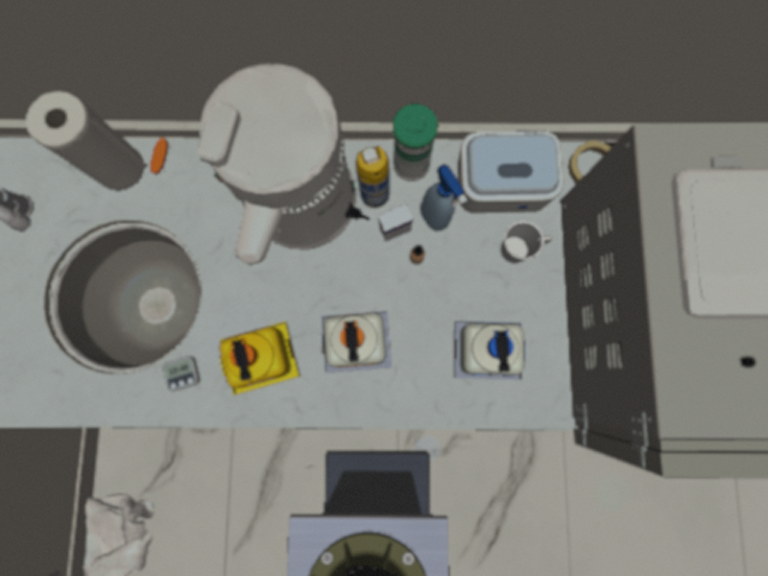

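The side view shows the blue cap at about (465,382)/1.5 with its black tab, the orange canister beside it, and a yellow decoy further left. In the top view the blue cap is at (500,346)/1.5, and the tab runs roughly along world x with the lug toward the robot.

```bash
python3 - <<'E'
from h import *
T=cv2.imread("pics/raw_t1.png");S=cv2.imread("pics/raw_s1.png")
mt,ms=ctrl.camera_model("top"),ctrl.camera_model("side")
t=T[205:260,295:360];s=S[230:335,255:360]
cv2.imwrite("pics/c1.png",np.hstack([cv2.resize(t,(390,330),interpolation=2),cv2.resize(s,(400,400),interpolation=2)[:330]]))
def mask(I,box,kind):
    x0,y0,x1,y1=box; h=cv2.cvtColor(I,cv2.COLOR_BGR2HSV); 
    m=cv2.inRange(h,(105,150,60),(130,255,255)) if kind=="blue" else cv2.inRange(h,(0,0,0),(180,255,50))
    o=np.zeros_like(m);o[y0:y1,x0:x1]=m[y0:y1,x0:x1]; return o
for I,m,box,n in((T,mt,(318,215,350,252),"top"),(S,ms,(290,235,330,275),"side")):
    for k in("blue","black"):
        c=max(cv2.findContours(mask(I,box,k),0,1)[0],key=cv2.contourArea)
        r=cv2.minAreaRect(c); print(n,k,cv2.boundingRect(c),cv2.contourArea(c),np.round(r[0],1),np.round(r[1],1),r[2],np.round(cv2.boxPoints(r),1).tolist())
        if n=="top":
            for p in cv2.boxPoints(r): print(np.round(onplane(m,p,.16),4))
E
```

```text
top blue (326, 225, 6, 12) 35.5 [328.3 230.8] [11.   4.9] 81.8698959350586 [[325.1000061035156, 225.6999969482422], [330.0, 225.0], [331.6000061035156, 235.89999389648438], [326.70001220703125, 236.60000610351562]]
[ 0.4947 -0.2167  0.16  ]
[ 0.4967 -0.23    0.16  ]
[ 0.4674 -0.2334  0.16  ]
[ 0.4654 -0.2202  0.16  ]
top black (332, 222, 7, 25) 90.0 [334.7 234. ] [24.2  5.4] 86.8201675415039 [[331.29998779296875, 222.0], [336.70001220703125, 221.6999969482422], [338.1000061035156, 245.89999389648438], [332.6000061035156, 246.1999969482422]]
[ 0.5047 -0.2336  0.16  ]
[ 0.5056 -0.2483  0.16  ]
[ 0.4409 -0.25    0.16  ]
[ 0.44   -0.2355  0.16  ]
side blue (307, 248, 15, 20) 121.0 [315.7 259.3] [ 9.5 22.9] 39.80556869506836 [[304.70001220703125, 265.1000061035156], [319.3999938964844, 247.5], [326.70001220703125, 253.60000610351562], [312.0, 271.20001220703125]]
side black (298, 239, 23, 30) 279.0 [308.3 253.2] [11.4 31.6] 33.690067291259766 [[294.79998779296875, 263.20001220703125], [312.3999938964844, 236.89999389648438], [321.79998779296875, 243.1999969482422], [304.29998779296875, 269.5]]
```

View pics/c1.png

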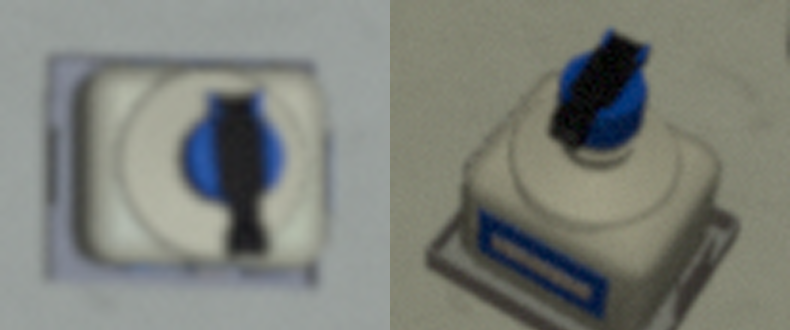

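```bash
python3 - <<'E'
from h import *
mt,ms=ctrl.camera_model("top"),ctrl.camera_model("side")
print("cap",onplane(mt,(334,231.2),.153),"hinge",onplane(mt,(334.3,221.9),.157),"lug",onplane(mt,(336,244.7),.166))
print("lug tri",tri(mt,(336,244.7),ms,(302.2,264.0)))
for p in ([.482,-.2415,.153],[.4435,-.245,.157]): print(proj(mt,p),proj(ms,p))
mw=ctrl.camera_model("wrist");c,v=ray(mw,(256,192));o=ctrl.get_obs()
from scipy.spatial.transform import Rotation as R
r=R.from_euler('xyz',o['eef_rot']); print("wrist cam in tool",r.inv().apply(c-o['ee_pos']),r.inv().apply(v),mw["intrinsics"]); print(r.as_matrix().round(3))
E
```

```text
cap [ 0.48044484 -0.24176115  0.153     ] hinge [ 0.50537622 -0.24242495  0.157     ] lug [ 0.44401764 -0.24338084  0.166     ]
lug tri (array([ 0.44469526, -0.24634182,  0.15519407]), np.float64(0.001628252592260965))
[333.88791404 230.62382813] [309.17443119 250.66689502]
[335.89629924 244.95020785] [300.87646395 263.5920486 ]
wrist cam in tool [ 0.07245267 -0.00090114 -0.17938435] [-0.2485647   0.01154804  0.96854645] [[271.37604951   0.         252.63455166]
 [  0.         271.37604951 193.7288567 ]
 [  0.           0.           1.        ]]
[[-0.976  0.22  -0.   ]
 [ 0.22   0.976 -0.001]
 [ 0.    -0.001 -1.   ]]
```

```bash
cat >> h.py <<'E'
from scipy.spatial.transform import Rotation as Ro
def rows(poses,g,start=None):
    """poses: list of (pos, Rotation); print tool-frame rows from current measured pose (or start)"""
    o=ctrl.get_obs(); p,r=start or (o['ee_pos'],Ro.from_euler('xyz',o['eef_rot'])); out=[]
    for q,s in poses:
        d=r.inv().apply(np.array(q)-p).round(3); w=(r.inv()*s).as_rotvec().round(3)
        out.append([*d.tolist(),*w.tolist(),g]); p=p+r.apply(d); r=r*Ro.from_rotvec(w)
    for i in range(0,len(out),5): print(str(out[i:i+5]).replace(" ",""))
    print("end",p.round(4),r.as_euler('xyz').round(3))
def down(yaw): return Ro.from_euler('xyz',[np.pi,0,yaw])
E
python3 - <<'E'
from h import *
P=[]
for i in range(1,23):
    s=i/22; a=1.349+s*(-0.486-1.349); r=.55-.03*s-.07*np.sin(np.pi*s)
    P.append(((r*np.cos(a),r*np.sin(a),.205+.075*s),down(2.92*(1-s)+.04*s)))
rows(P,1)
E
```

```text
[[-0.045,-0.013,-0.003,-0.001,-0.0,0.131,1],[-0.044,-0.011,-0.004,-0.0,-0.0,0.131,1],[-0.044,-0.008,-0.003,-0.0,-0.0,0.131,1],[-0.044,-0.006,-0.004,-0.0,0.0,0.13,1],[-0.043,-0.003,-0.003,-0.0,0.0,0.131,1]]
[[-0.042,-0.0,-0.004,-0.0,0.0,0.131,1],[-0.041,0.002,-0.003,-0.0,0.0,0.131,1],[-0.04,0.006,-0.003,-0.0,0.0,0.131,1],[-0.039,0.008,-0.004,-0.0,0.0,0.131,1],[-0.037,0.012,-0.003,-0.0,0.0,0.131,1]]
[[-0.036,0.014,-0.004,-0.0,0.0,0.131,1],[-0.035,0.017,-0.003,-0.0,0.0,0.131,1],[-0.033,0.021,-0.003,-0.0,0.0,0.131,1],[-0.031,0.023,-0.004,-0.0,0.0,0.131,1],[-0.03,0.025,-0.003,-0.0,0.0,0.13,1]]
[[-0.028,0.028,-0.004,0.0,0.0,0.131,1],[-0.026,0.031,-0.003,0.0,0.0,0.131,1],[-0.025,0.033,-0.003,0.0,0.0,0.131,1],[-0.023,0.035,-0.004,0.0,0.0,0.131,1],[-0.021,0.036,-0.003,0.0,0.0,0.131,1]]
[[-0.019,0.039,-0.004,0.0,0.0,0.131,1],[-0.018,0.04,-0.003,0.0,0.0,0.131,1]]
end [ 0.4599 -0.2429  0.28  ] [3.142 0.    0.04 ]
```

>>> jog_arm(motion=[[-0.045,-0.013,-0.003,0,0,0.131,1],[-0.044,-0.011,-0.004,0,0,0.131,1],[-0.044,-0.008,-0.003,0,0,0.131,1],[-0.044,-0.006,-0.004,0,0,0.13,1],[-0.043,-0.003,-0.003,0,0,0.131,1]])

```text
time_s: 0.6
ee_pos: [0.298, 0.3978, 0.2224]
eef_rot: [-3.141, 0.0, 2.26]
force: [1.1, 0.1, -0.1]
grip_width: 0.0937
grip_force: 0.0
```

>>> jog_arm(motion=[[-0.042,0,-0.004,0,0,0.131,1],[-0.041,0.002,-0.003,0,0,0.131,1],[-0.04,0.006,-0.003,0,0,0.131,1],[-0.039,0.008,-0.004,0,0,0.131,1],[-0.037,0.012,-0.003,0,0,0.131,1]])

```text
time_s: 1.1
ee_pos: [0.4074, 0.2287, 0.2395]
eef_rot: [-3.141, 0.0, 1.605]
force: [0.1, -0.3, 0.1]
grip_width: 0.0939
grip_force: 0.0
```

>>> jog_arm(motion=[[-0.036,0.014,-0.004,0,0,0.131,1],[-0.035,0.017,-0.003,0,0,0.131,1],[-0.033,0.021,-0.003,0,0,0.131,1],[-0.031,0.023,-0.004,0,0,0.131,1],[-0.03,0.025,-0.003,0,0,0.13,1]])

```text
time_s: 1.6
ee_pos: [0.4685, 0.0449, 0.2564]
eef_rot: [-3.141, 0.0, 0.951]
force: [0.7, 0.4, -0.2]
grip_width: 0.0939
grip_force: 0.0
```

>>> jog_arm(motion=[[-0.028,0.028,-0.004,0,0,0.131,1],[-0.026,0.031,-0.003,0,0,0.131,1],[-0.025,0.033,-0.003,0,0,0.131,1],[-0.023,0.035,-0.004,0,0,0.131,1],[-0.021,0.036,-0.003,0,0,0.131,1]])

```text
time_s: 2.1
ee_pos: [0.4772, -0.1591, 0.2733]
eef_rot: [-3.141, 0.0, 0.296]
force: [1.3, 0.1, 1.2]
grip_width: 0.0939
grip_force: 0.0
```

>>> jog_arm(motion=[[-0.019,0.039,-0.004,0,0,0.131,1],[-0.018,0.04,-0.003,0,0,0.131,1],[0,0,0,0,0,0,1]])

```text
time_s: 2.4
ee_pos: [0.4586, -0.2466, 0.2801]
eef_rot: [3.141, 0.001, 0.031]
force: [0.3, 0.6, 0.4]
grip_width: 0.0939
grip_force: 0.0
```

```bash
python3 - <<'E'
from h import *
o=ctrl.get_obs();print(o['time_s'],o['ee_pos'],o['eef_rot'],o['qpos'].round(2))
save("wrist","w1.png",1.5)
E
```

```text
2.4 [ 0.45864928 -0.24658632  0.28014343] [3.14131076e+00 7.88975592e-04 3.08732249e-02] [-0.56  0.19  1.49 -0.    1.47  0.98]
```

View pics/w1.png

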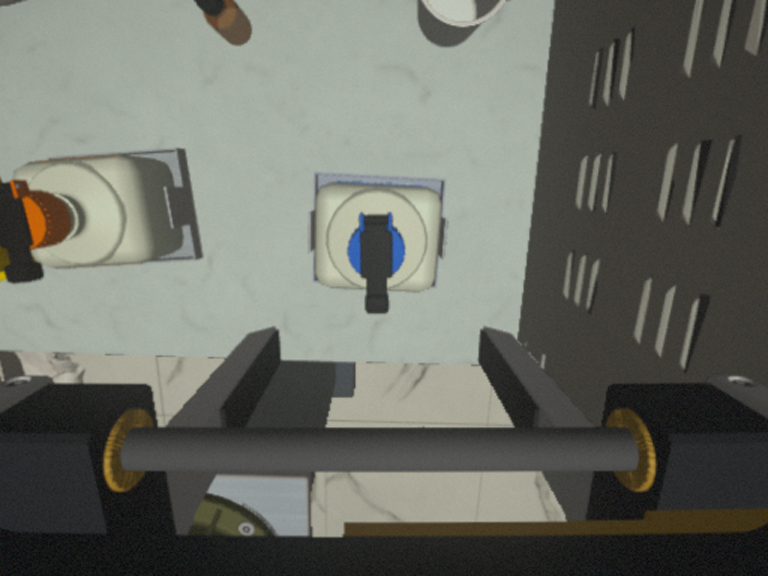

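The wrist view shows the blue cap centred at about (376,248)/1.5, with the lug at (376,302)/1.5 and the hinge at (376,218)/1.5. The tab lines up with the tool.

```bash
python3 - <<'E'
from h import *
I=cv2.imread("pics/raw_w1.png");m=ctrl.camera_model("wrist");ms=ctrl.camera_model("side");mt=ctrl.camera_model("top")
h=cv2.cvtColor(I,cv2.COLOR_BGR2HSV)
b=cv2.inRange(h,(105,150,60),(130,255,255)); k=cv2.inRange(h,(0,0,0),(180,255,75))
box=(slice(135,212),slice(225,278))
for n,M in(("blue",b),("black",k)):
    z=np.zeros_like(M);z[box]=M[box]; y,x=np.where(z>0)
    print(n,x.min(),x.max(),y.min(),y.max())
    if n=="black":
        for v in range(y.min(),y.max()+1,3): q=x[y==v]; print(v,q.min(),q.max(),end="; ")
    if n=="blue":
        for v in range(150,182,4): q=x[y==v]; print(v,q.min(),q.max(),end="; ")
print()
for n,uv,z in(("caprim l",(232,165),.153),("cap r",(269,165),.153),("lugtop",(250.7,200),.166),("lug front top",(250.7,208),.166),("hinge",(250.7,146),.157)):
    print(n,onplane(m,uv,z).round(4))
print(tri(m,(250.7,202),ms,(302.2,264.0)))
E
```

```text
blue 233 268 143 181
150 240 260; 154 238 263; 158 235 266; 162 234 267; 166 233 268; 170 233 268; 174 234 267; 178 237 265; black 241 260 144 208
144 243 258; 147 243 258; 150 243 256; 153 243 257; 156 241 260; 159 241 260; 162 241 260; 165 241 260; 168 241 260; 171 241 260; 174 241 260; 177 241 260; 180 241 260; 183 241 260; 186 245 256; 189 245 256; 192 245 257; 195 245 257; 198 244 257; 201 244 258; 204 244 258; 207 245 257; 
caprim l [ 0.4863 -0.2216  0.153 ]
cap r [ 0.4878 -0.2636  0.153 ]
lugtop [ 0.4495 -0.2441  0.166 ]
lug front top [ 0.4401 -0.2445  0.166 ]
hinge [ 0.5087 -0.2421  0.157 ]
(array([ 0.44458067, -0.2456541 ,  0.1556781 ]), np.float64(0.0029357044235048344))
```

>>> jog_arm(motion=[[-0.006,-0.001,0.03,0,0,0,0.6],[-0.007,-0.0015,0.04,0,0,0,0.2],[0,0,0.04,0,0,0,0],[0,0,0.027,0,0,0,-0.2],[0,0,0,0,0,0,-0.2]], squeeze=10)

```text
time_s: 2.95
ee_pos: [0.4457, -0.2389, 0.1403]
eef_rot: [-3.138, 0.005, 0.042]
force: [0.1, 0.1, 0.8]
grip_width: 0.0574
grip_force: 0.0
```

```bash
python3 - <<'E'
from h import *
o=ctrl.get_obs();print(o['time_s'],o['ee_pos'],o['eef_rot'],o['grip_width'])
a=save("wrist","w2a.png");b=save("side","s2a.png")
cv2.imwrite("pics/w2.png",np.hstack([cv2.resize(a[100:290,170:340],(400,447)),cv2.resize(b[205:320,255:355],(389,447))])[:,:,::-1])
E
```

```text
2.95 [ 0.44567866 -0.23889935  0.14028576] [-3.13797403  0.0050323   0.04197593] 0.05737277216692086
```

View pics/w2.png

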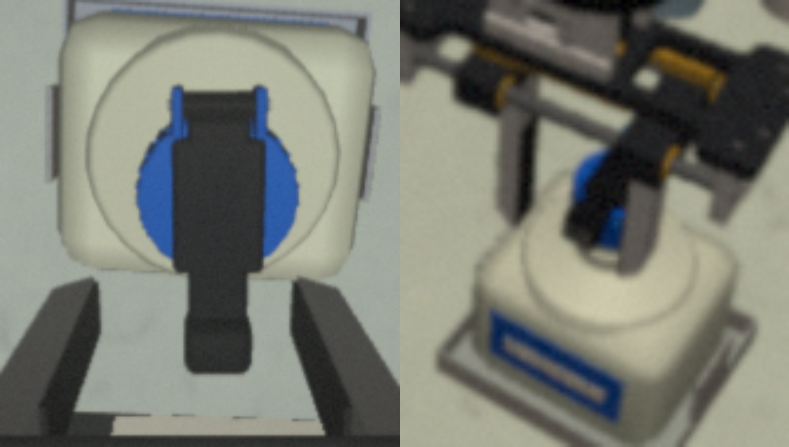

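The gripper straddles the lug, which sits at crop (218,345). The finger midpoint is near x=195, so the tool must shift about 5.5 mm toward −y, matching the measured pose.

```bash
python3 - <<'E'
from h import *
o=ctrl.get_obs();print(o['time_s'],o['ee_pos'],o['eef_rot'],o['grip_width'])
m=ctrl.camera_model("wrist")
f=lambda x,y:(170+x/400*170,100+y/447*190)
for n,x,y,z in(("lug L",185,345,.166),("lug R",251,345,.166),("front top",218,360,.166),("back top",218,318,.166),("capL",137,185,.153),("capR",298,185,.153),("hinge",220,104,.157)): print(n,onplane(m,f(x,y),z).round(4))
E
```

```text
3.05 [ 0.44737073 -0.2402658   0.14429691] [ 3.14156526e+00 -1.49511310e-04  4.12891405e-02] 0.04949948652088144
lug L [ 0.446  -0.2391  0.166 ]
lug R [ 0.4467 -0.2569  0.166 ]
front top [ 0.4419 -0.2482  0.166 ]
back top [ 0.4542 -0.2476  0.166 ]
capL [ 0.4867 -0.2243  0.153 ]
capR [ 0.4885 -0.2682  0.153 ]
hinge [ 0.5097 -0.2457  0.157 ]
```

>>> jog_arm(motion=[[-0.001,0.005,0,0,0,0,-0.3],[0,0,0,0,0,0,-0.6],[0,0,0,0,0,0,-1],[0,0,0,0,0,0,-1]], squeeze=8)

```text
time_s: 3.45
ee_pos: [0.4462, -0.2458, 0.1439]
eef_rot: [3.142, -0.0, 0.04]
force: [-2.1, 5.3, 0.3]
grip_width: 0.0176
grip_force: 8.0
```

>>> jog_arm(motion=[[0,0,0,0,0,0,-1],[0,0,0,0,0,0,-1],[0,0,0,0,0,0,-1]])

```text
time_s: 3.75
ee_pos: [0.4461, -0.2456, 0.1435]
eef_rot: [-3.141, -0.0, 0.04]
force: [0.4, 3.8, 1.4]
grip_width: 0.0178
grip_force: 8.0
```

```bash
python3 -c "
import numpy as np
t=np.linspace(0,2.32,16);x=-63*np.cos(t);z=63*np.sin(t)
print(np.c_[np.diff(x),-np.diff(z)].round(1).tolist())"
```

```text
[[0.8, -9.7], [2.2, -9.5], [3.7, -9.0], [5.0, -8.3], [6.2, -7.5], [7.3, -6.4], [8.2, -5.2], [8.9, -3.9], [9.4, -2.5], [9.7, -1.0], [9.7, 0.5], [9.5, 2.0], [9.1, 3.5], [8.5, 4.8], [7.6, 6.1]]
```

>>> jog_arm(motion=[[0.0008,0,-0.0097,0,0,0,-1],[0.0022,0,-0.0095,0,0,0,-1],[0.0037,0,-0.009,0,0,0,-1],[0.005,0,-0.0083,0,0,0,-1],[0,0,0,0,0,0,-1]])

```text
time_s: 4.25
ee_pos: [0.4587, -0.2453, 0.1814]
eef_rot: [3.141, -0.001, 0.04]
force: [-1.7, 4.6, 4.3]
grip_width: 0.0179
grip_force: 8.0
```

>>> jog_arm(motion=[[0.0062,0,-0.0075,0,0,0,-1],[0.0073,0,-0.0064,0,0,0,-1],[0.0082,0,-0.0052,0,0,0,-1],[0,0,0,0,0,0,-1]])

```text
time_s: 4.65
ee_pos: [0.4806, -0.2444, 0.1997]
eef_rot: [3.141, -0.001, 0.04]
force: [-1.8, 5.0, 3.6]
grip_width: 0.018
grip_force: 8.0
```

```bash
python3 - <<'E'
from h import *
o=ctrl.get_obs();print(o['time_s'],o['ee_pos'],o['eef_rot'],o['grip_width'],o['force'])
a=save("wrist","w3a.png");b=save("side","s3a.png")
cv2.imwrite("pics/w3.png",np.hstack([cv2.resize(a[100:290,170:340],(400,447)),cv2.resize(b[175:320,255:355],(308,447))])[:,:,::-1])
E
```

```text
4.65 [ 0.48059033 -0.24438646  0.19966275] [ 3.14126431e+00 -1.11639973e-03  4.03606393e-02] 0.018047104253643684 [-1.76795626  4.99239755  3.61263473]
```

View pics/w3.png

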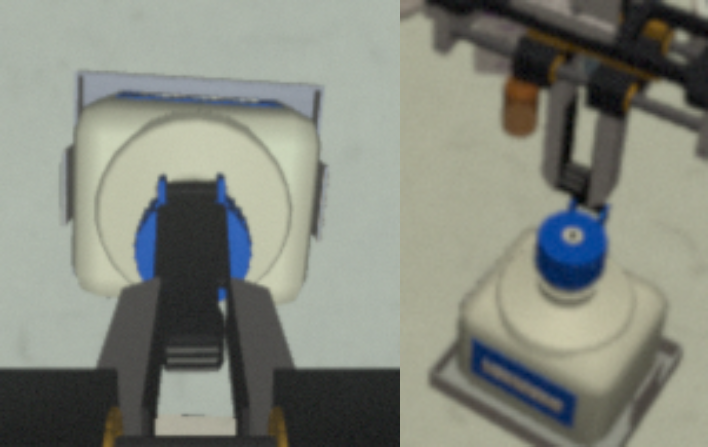

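The tab is riding up between the fingers and is now about 60° open. In the side view the cap top is exposed. I'll carry on along the arc.

>>> jog_arm(motion=[[0.0089,0,-0.0039,0,0,0,-1],[0.0094,0,-0.0025,0,0,0,-1],[0.0097,0,-0.001,0,0,0,-1],[0.0097,0,0.0005,0,0,0,-1],[0,0,0,0,0,0,-1]])

```text
time_s: 5.25
ee_pos: [0.5181, -0.243, 0.206]
eef_rot: [3.141, -0.001, 0.04]
force: [1.3, 4.0, 4.1]
grip_width: 0.0185
grip_force: 8.0
```

>>> jog_arm(motion=[[0.0095,0,0.002,0,0,0,-1],[0.0091,0,0.0035,0,0,0,-1],[0.0085,0,0.0048,0,0,0,-1],[0.0076,0,0.0061,0,0,0,-1],[0,0,0,0,0,0,-1]])

```text
time_s: 5.75
ee_pos: [0.553, -0.2416, 0.1886]
eef_rot: [3.141, -0.001, 0.04]
force: [2.8, 0.9, 2.2]
grip_width: 0.0177
grip_force: 8.0
```

```bash
python3 - <<'E'
from h import *
o=ctrl.get_obs();print(o['time_s'],o['ee_pos'],o['eef_rot'],o['grip_width'],o['force'])
a=save("wrist","w4a.png");b=save("side","s4a.png")
cv2.imwrite("pics/w4.png",np.hstack([cv2.resize(a[100:290,170:340],(400,447)),cv2.resize(b[175:320,255:355],(308,447))])[:,:,::-1])
E
```

```text
5.75 [ 0.55301387 -0.24162905  0.18864373] [ 3.14128925e+00 -7.61957012e-04  4.01932948e-02] 0.01774856931151537 [2.79146155 0.85660628 2.23621073]
```

View pics/w4.png

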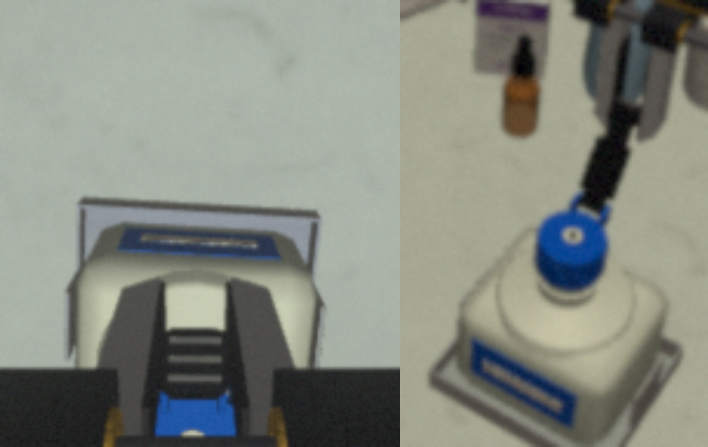

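The tab is leaning back well past upright. Next I release it, lift, and move over the cap.

>>> jog_arm(motion=[[0,0,0,0,0,0,0],[0,0,0,0,0,0,1],[0,0,0,0,0,0,1],[0,0,0,0,0,0,1],[0,0,0,0,0,0,1]])

```text
time_s: 6.35
ee_pos: [0.5517, -0.2417, 0.1895]
eef_rot: [3.142, 0.0, 0.04]
force: [0.6, -0.2, 0.5]
grip_width: 0.0547
grip_force: 0.0
```

>>> jog_arm(motion=[[0,0,-0.025,0,0,0,1],[0,0,-0.03,0,0,0,1],[-0.034,0,0,0,0,0,1],[-0.035,0,0,0,0,0,1],[0,0,0,0,0,0,1]])

```text
time_s: 6.85
ee_pos: [0.4804, -0.2445, 0.2451]
eef_rot: [3.141, 0.0, 0.039]
force: [-0.4, 0.5, -0.1]
grip_width: 0.0925
grip_force: 0.0
```

>>> jog_arm(motion=[[0,0,0,0,0,0,1]])

```text
time_s: 6.95
ee_pos: [0.4828, -0.2445, 0.2451]
eef_rot: [3.141, -0.001, 0.039]
force: [-0.3, -0.2, -0.1]
grip_width: 0.0936
grip_force: 0.0
```

```bash
python3 - <<'E'
from h import *
o=ctrl.get_obs();m=ctrl.camera_model("wrist");print(o['time_s'],o['ee_pos'],o['eef_rot'],o['grip_width'],o['qpos'].round(2))
a=save("wrist","w5a.png");b=save("side","s5a.png")
cv2.imwrite("pics/w5.png",np.hstack([cv2.resize(a[100:290,170:340],(400,447)),cv2.resize(b[175:320,255:355],(308,447))])[:,:,::-1])
h=cv2.cvtColor(a,cv2.COLOR_RGB2HSV);M=cv2.inRange(h,(105,150,60),(130,255,255));M[:,:170]=0;M[:,340:]=0
c=max(cv2.findContours(M,0,1)[0],key=cv2.contourArea);x,y,w,hh=cv2.boundingRect(c);print(x,y,w,hh)
v=y+hh-w/2
print(onplane(m,(x,v),.153),onplane(m,(x+w,v),.153))
E
```

```text
6.95 [ 0.48279951 -0.24454021  0.24513534] [ 3.14103243e+00 -9.19293911e-04  3.91251314e-02] 0.09363095989692684 [-0.54  0.25  1.49  0.    1.4   1.  ]
232 172 40 44
[ 0.48307315 -0.22461344  0.153     ] [ 0.48467492 -0.2660511   0.153     ]
```

View pics/w5.png

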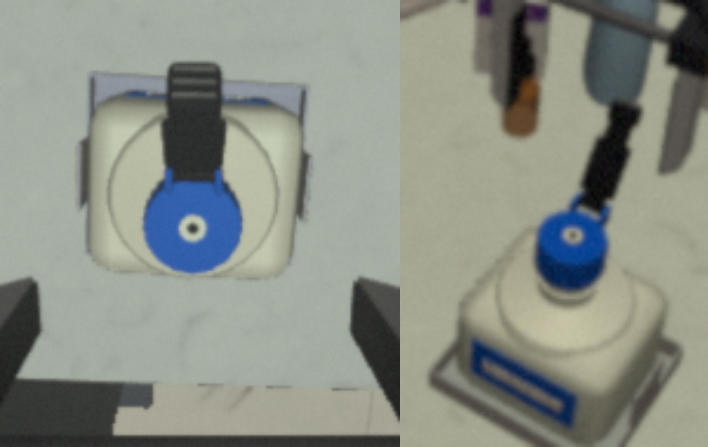

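The tab stays open. The cap centre (white button) is at crop (193,228), or (0.484, −0.245) in world, almost under the tool. Next I descend and grip it.

>>> jog_arm(motion=[[0.001,0.001,0.03,0,0,0,1],[0,0,0.04,0,0,0,1],[0,0,0.035,0,0,0,1],[0,0,0.017,0,0,0,1],[0,0,0,0,0,0,0.5]], squeeze=30)

```text
time_s: 7.55
ee_pos: [0.4835, -0.2446, 0.1199]
eef_rot: [-3.139, 0.004, 0.04]
force: [0.3, 0.4, 0.4]
grip_width: 0.0892
grip_force: 0.0
```

>>> jog_arm(motion=[[0,0,0,0,0,0,0],[0,0,0,0,0,0,-1],[0,0,0,0,0,0,-1],[0,0,0,0,0,0,-1],[0,0,0,0,0,0,-1]])

```text
time_s: 8.05
ee_pos: [0.484, -0.2454, 0.123]
eef_rot: [3.141, -0.001, 0.04]
force: [0.1, 0.2, 0.0]
grip_width: 0.0495
grip_force: 0.0
```

>>> jog_arm(motion=[[0,0,0,0,0,0,-1],[0,0,0,0,0,0,-1]])

```text
time_s: 8.25
ee_pos: [0.4839, -0.2434, 0.1228]
eef_rot: [-3.138, 0.0, 0.04]
force: [-2.0, 14.6, 6.8]
grip_width: 0.0436
grip_force: 30.0
```

>>> jog_arm(motion=[[0,-0.0015,0,0,0,0,-1],[0,0,0,0,0,0,-1]])

```text
time_s: 8.45
ee_pos: [0.484, -0.2434, 0.1229]
eef_rot: [-3.141, -0.0, 0.04]
force: [-1.2, 5.5, 4.6]
grip_width: 0.0435
grip_force: 30.0
```

>>> jog_arm(motion=[[0,0,0,0,0,-0.08,-1],[0,0,0,0,0,-0.08,-1],[0,0,0,0,0,-0.08,-1],[0,0,0,0,0,-0.08,-1],[0,0,0,0,0,0,-1]])

```text
time_s: 8.95
ee_pos: [0.4838, -0.2429, 0.1228]
eef_rot: [-3.14, -0.0, 0.363]
force: [-2.0, 9.6, 6.3]
grip_width: 0.0436
grip_force: 30.0
```

```bash
python3 -c "
from h import *
o=ctrl.get_obs();print({k:np.round(o[k],3) for k in('time_s','ee_pos','eef_rot','force','moment','grip_width')})"
```

```text
{'time_s': np.float64(8.95), 'ee_pos': array([ 0.484, -0.243,  0.123]), 'eef_rot': array([-3.14 , -0.   ,  0.363]), 'force': array([-1.95 ,  9.581,  6.336]), 'moment': array([1.828, 0.575, 0.08 ]), 'grip_width': np.float64(0.044)}
```

>>> jog_arm(motion=[[0,-0.001,0,0,0,-0.1,-1],[0,0,0,0,0,-0.1,-1],[0,0,0,0,0,-0.1,-1],[0,0,0,0,0,-0.1,-1],[0,0,0,0,0,0,-1]])

```text
time_s: 9.45
ee_pos: [0.4835, -0.2423, 0.1229]
eef_rot: [-3.141, -0.001, 0.764]
force: [-2.5, 7.0, 6.5]
grip_width: 0.0432
grip_force: 30.0
```

>>> jog_arm(motion=[[0,0,0,0,0,-0.1,-1],[0,0,0,0,0,-0.1,-1],[0,0,0,0,0,-0.1,-1],[0,0,0,0,0,-0.1,-1],[0,0,0,0,0,0,-1]])

```text
time_s: 9.95
ee_pos: [0.483, -0.242, 0.1228]
eef_rot: [-3.139, -0.001, 1.164]
force: [-6.3, 9.7, 9.7]
grip_width: 0.0435
grip_force: 30.0
```

```bash
python3 -c "
from h import *
o=ctrl.get_obs();print({k:np.round(o[k],3) for k in('time_s','ee_pos','eef_rot','force','moment','grip_width','qpos')})"
```

```text
{'time_s': np.float64(9.95), 'ee_pos': array([ 0.483, -0.242,  0.123]), 'eef_rot': array([-3.139e+00, -1.000e-03,  1.164e+00]), 'force': array([-6.276,  9.702,  9.69 ]), 'moment': array([1.773, 1.3  , 0.077]), 'grip_width': np.float64(0.043), 'qpos': array([-5.330e-01,  3.620e-01,  1.641e+00,  1.000e-03,  1.141e+00,
       -1.260e-01])}
```

>>> jog_arm(motion=[[0,0,0,0,0,-0.06,-1],[0,0,0,0,0,-0.05,-1],[0,0,0,0,0,-0.04,-1],[0,0,0,0,0,0,-1]])

```text
time_s: 10.35
ee_pos: [0.4828, -0.2419, 0.1228]
eef_rot: [-3.139, -0.002, 1.311]
force: [-7.8, 10.9, 10.2]
grip_width: 0.044
grip_force: 30.0
```

```bash
python3 -c "
from h import *
o=ctrl.get_obs();print({k:np.round(o[k],3) for k in('eef_rot','force','moment','tau')})"
```

```text
{'eef_rot': array([-3.139e+00, -2.000e-03,  1.311e+00]), 'force': array([-7.803, 10.879, 10.223]), 'moment': array([1.876, 1.592, 0.047]), 'tau': array([ -3.156, -49.539, -34.451,  -1.015,  -3.136,  -0.611])}
```

>>> jog_arm(motion=[[0,0,0,0,0,-0.04,-1],[0,0,0,0,0,-0.03,-1],[0,0,0,0,0,0,-1]])

```text
time_s: 10.65
ee_pos: [0.4827, -0.2419, 0.1228]
eef_rot: [-3.139, -0.002, 1.381]
force: [-8.7, 11.0, 10.9]
grip_width: 0.0435
grip_force: 30.0
```

```bash
python3 -c "
from h import *
o=ctrl.get_obs();print({k:np.round(o[k],3) for k in('eef_rot','force','moment','tau')})"
```

```text
{'eef_rot': array([-3.139e+00, -2.000e-03,  1.381e+00]), 'force': array([-8.725, 11.027, 10.897]), 'moment': array([1.855, 1.81 , 0.031]), 'tau': array([ -2.992, -49.322, -34.661,  -0.972,  -3.351,  -0.493])}
```

>>> jog_arm(motion=[[0,0,0,0,0,-0.03,-1],[0,0,0,0,0,-0.03,-1],[0,0,0,0,0,0,-1]])

```text
time_s: 10.95
ee_pos: [0.4826, -0.2417, 0.1228]
eef_rot: [-3.139, -0.003, 1.44]
force: [-8.7, 13.5, 10.6]
grip_width: 0.0437
grip_force: 30.0
```

```bash
python3 -c "
from h import *
o=ctrl.get_obs();print({k:np.round(o[k],3) for k in('eef_rot','force','moment','tau')})
import sys
b=save('side','s6a.png'); t=save('top','t6a.png'); a=save('wrist','w6a.png')
cv2.imwrite('pics/w6.png',np.hstack([cv2.resize(a[100:290,170:340],(400,447)),cv2.resize(b[175:320,255:355],(308,447))])[:,:,::-1])
"
```

```text
{'eef_rot': array([-3.139e+00, -3.000e-03,  1.440e+00]), 'force': array([-8.681, 13.487, 10.588]), 'moment': array([ 2.223,  1.91 , -0.855]), 'tau': array([ -2.905, -49.099, -35.053,  -1.64 ,  -3.705,  -1.384])}
```

View pics/w6.png

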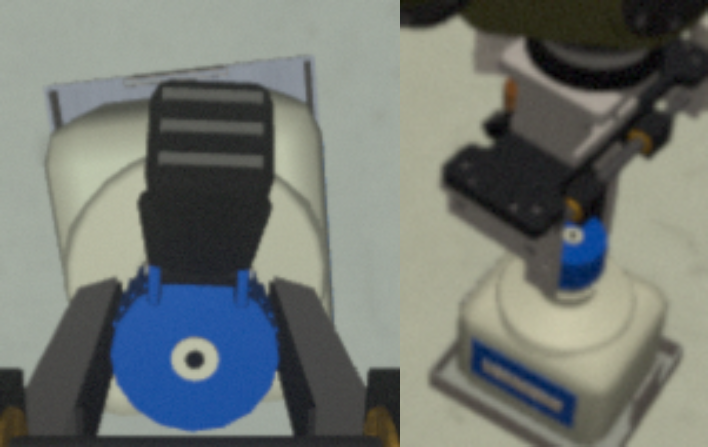

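The z moment jumped to −0.86 N m, so the cap is at its stop. In the view the tab is still leaning back. Next I release and lift away.

>>> jog_arm(motion=[[0,0,0,0,0,0,-0.3],[0,0,0,0,0,0,0.3],[0,0,0,0,0,0,1],[0,0,0,0,0,0,1],[0,0,0,0,0,0,1]])

```text
time_s: 11.6
ee_pos: [0.4835, -0.243, 0.1225]
eef_rot: [3.141, 0.0, 1.44]
force: [0.4, 0.0, -0.2]
grip_width: 0.0724
grip_force: 0.0
```

>>> jog_arm(motion=[[0,0,-0.01,0,0,0,1],[0,0,-0.03,0,0,0,1],[0,0,-0.04,0,0,0,1],[0,0,-0.04,0,0,0,1],[0,0,-0.03,0,0,0,1]])

```text
time_s: 12.1
ee_pos: [0.4836, -0.2429, 0.2761]
eef_rot: [3.139, 0.001, 1.44]
force: [0.8, -0.0, -0.3]
grip_width: 0.094
grip_force: 0.0
```

>>> jog_arm(motion=[[-0.02,0,0,0,0,0,1],[0,0,0,0,0,0,1],[0,0,0,0,0,0,1]])

```text
time_s: 12.4
ee_pos: [0.4807, -0.2626, 0.2725]
eef_rot: [-3.141, -0.0, 1.439]
force: [-0.5, 0.0, -0.6]
grip_width: 0.0939
grip_force: 0.0
```

```bash
python3 -c "
from h import *
o=ctrl.get_obs();print({k:np.round(o[k],3) for k in('time_s','ee_pos','force')})
a=save('wrist','w7a.png');b=save('side','s7a.png')
cv2.imwrite('pics/w7.png',np.hstack([cv2.resize(a,(480,360)),cv2.resize(b[150:330,230:400],(310,360))])[:,:,::-1])
"
```

```text
{'time_s': np.float64(12.4), 'ee_pos': array([ 0.481, -0.263,  0.272]), 'force': array([-0.477,  0.047, -0.624])}
```

View pics/w7.png

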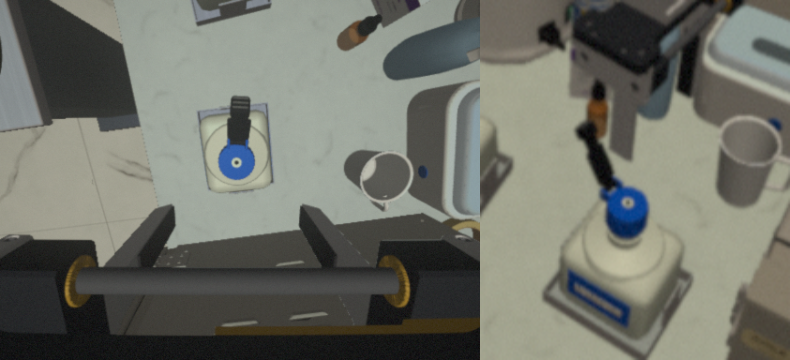

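The cap is turned to its stop, the tab leans back and points left (+y), the cup and dropper stand as before, and the gripper is clear.

```bash
python3 -c "
from h import *
print(ctrl.hand_in())"
```

```text
the job is handed in; nothing more can be done
None
```

The blue-capped canister is open: its tab is left leaning well past upright, its cap is unscrewed anticlockwise to its stop, and the arm touched nothing else; I handed the job in at about 12.5 s.

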